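# Close the second layer of an interlocked carton stack

### The job

Finish the second layer of glassware cartons on the plywood skid: take the two brown cartons from the sloping rack and lay them flat, taped side up, in the two open places, square with the skid and close beside their neighbours, so that the layer becomes a full pinwheel running the opposite way to the one below. There is glass inside, so set them down gently and do not drop them; leave the cartons already stacked where they are, leave the white carton in the rack, and do not disturb anything else on the bench.

Things in the scene. Friction and masses are not known exactly. Their poses are not given: they have to be found in the camera images.
- skid: plywood carrying skid, 220 x 220 mm, deck top 40 mm above its underside; fixed on the bench for this job. Origin at the centre of its underside, z up, x and y along its edges. It carries four cartons as a pinwheel (lower layer, tops 90 mm above the bench) and two of the four cartons of the upper layer (tops at 140 mm). Each layer covers a 176 mm square with an empty square of about 64 mm in its middle, and gaps of about 4 mm where one carton's end meets the next one's side
- open_a (a point): point on the skid where the centre of the underside of a carton belongs in the first open place of the upper layer: at skid (-60, -30, 90) mm. The carton lies there with its 116 mm length along skid y, tape upward, either way round; the +y 60 mm of its inner (+x) side face the empty middle square, the rest stands beside the end of upper1; its +y end faces upper2
- open_b (a point): the same for the second open place: at skid (60, 30, 90) mm, length along skid y; the -y 60 mm of its inner (-x) side face the empty middle square, the rest stands beside the end of upper2; its -y end faces upper1. Either carton may go to either place
- carton_a: one of the two cartons to be laid: 116 x 56 x 50 mm (along its own x, y, z), brown kraft cardboard with a strip of tape along the top; origin at the centre of its underside, z up through the taped top. Packed glass inside, about 0.13 to 0.25 kg, stiff. It starts lying in one lane of the sloping rack, 116 mm length along the slope, low end against the lip
- carton_b: the other carton to be laid, the same as carton_a, in another lane of the rack
- white_carton: white carton with blue tape, same size and kind of origin as the others, in the remaining lane of the rack: another order, stays there
- rack: grey steel picking rack with three lanes side by side, fixed; origin on the bench under its middle, x pointing away from its low front edge, y across. Its deck (180 mm along the slope, 340 mm wide) rises 25 degrees towards +x; at the origin its surface is 125 mm above the bench. A lip along the low edge stands 22 mm above the deck. Lane centres at y = -105, 0 and 105 mm, so about 49 mm are free between neighbouring cartons; no dividers between the lanes
- lower1: kraft carton of the finished lower layer, same size and kind of origin as carton_a, standing on the skid deck centred at skid (-30, -60) mm, length along skid x; loose
- lower2: kraft carton of the finished lower layer, same size and kind of origin as carton_a, standing on the skid deck centred at skid (60, -30) mm, length along skid y; loose
- lower3: kraft carton of the finished lower layer, same size and kind of origin as carton_a, standing on the skid deck centred at skid (30, 60) mm, length along skid x; loose
- lower4: kraft carton of the finished lower layer, same size and kind of origin as carton_a, standing on the skid deck centred at skid (-60, 30) mm, length along skid y; loose
- upper1: kraft carton already laid in the upper layer, same size and kind of origin as carton_a, on the lower layer centred at skid (30, -60) mm, length along skid x; loose
- upper2: kraft carton already laid in the upper layer, same size and kind of origin as carton_a, on the lower layer centred at skid (-30, 60) mm, length along skid x; loose
- amber_jar: bystander: amber jar with black lid, 42 mm across, 85 mm tall, origin under its centre
- steel_pot: bystander: open steel pot with two side handles, 84 mm across, 90 mm tall, origin under its centre
- paddle: bystander: graphite paddle lying flat, blade 100 x 55 x 11 mm towards its +x from 5 to 105 mm, wooden handle towards -x to -155 mm, 22 mm high
- caliper: bystander: steel caliper lying flat, 190 mm long along its x, 10 mm high, origin at the middle of its beam
- tape_roll: bystander: roll of brown tape lying flat, 90 mm across, 50 mm high, origin under its centre
Things that resemble listed ones, but are neither listed nor needed, are in the scene too. What is shaped like the carton_a but yellow is not meant.

How it is judged:
By the outcome, as a careful person would: the job done as asked, in the order asked, and still so for the second after the job is handed in, with the robot touching nothing.
It also fails if it takes over 48 s, if anything falls off the work surface, if the arm or the gripper's body presses on something with over 40 N, if the wrist force passes 120 N, or if a joint passes its speed limit or range.

### The arm

A 6-joint arm with a two-finger parallel gripper is mounted at the origin on the work surface. World frame = base frame: x ahead of the robot, y to its left, z up, the work surface at z = 0. Lengths are in mm, angles in rad, forces in N, time in s.
With the tool pointing down it reaches from about 400 to 925 mm from the base axis. Payload 12.5 kg.
Tool frame: the origin (TCP) lies on the mounting face of the last link; the fingertips stand 190 mm ahead of it and the grasp point (between the pads) lies 171 mm ahead of it (env.tcp_to_tips is the distance from the TCP to the fingertips, in mm); x points along the fingers, y is the direction in which the jaws open and shut, and the axes are right-handed (so a half turn about x gives the same grasp; the last joint's range is limited). The gripper opens to 95 mm and grips with 3 to 60 N. Pads are 20 mm wide; open, the fingers measure 119 mm over their backs; the gripper's body (75 mm by 180 mm) begins 59 mm behind the grasp point.
Start: joints at [0.998, 0.491, 1.559, -0, 1.092, -0.106], TCP at [281.247, 558.144, 404.761] pointing down, gripper open.
Joint ranges: [-3.1, 3.1], [-0.84, 2.19], [0.05, 2.79], [-1.13, 4.28], [0.06, 2.93], [-2.69, 2.69]. Speed limits (rad/s): [2.22, 2.22, 2.79, 3.14, 3.14, 3.14].

### API

Orientations are given as [roll, pitch, yaw] about the fixed x, y, z axes, in that order (R = Rz(yaw) Ry(pitch) Rx(roll)).
In Python, from cell import monitor, cams, job, env gives the robot as it stands. The module is installed in compiled form; this text tells all that it offers.
- The arm moves only by the tool apply_moves, never from a script. Its argument "series" is a list of rows, each a list of 3 entries, a list of its own where there are three numbers: the closure, from -1 (fully open) to 1 (shut), so that 0 is half open, then the shift along the tool's x, y, z in cm, then the turn about the tool's x in rad. A call has 1 to 20 rows; each row is the pose to reach, as a shift and turn from the pose commanded when the call began, along the tool's axes at that moment; what a row does not reach only later rows make up. A row lasts 1/8 s, in which the tool goes at most 62.5 mm and 10.7 degrees, less where a joint would pass 70% of its speed; a pose out of reach is approached as far as the arm can. A call with a gripper value outside its range is refused whole. The fingers move at their own pace and stop on an object; the grip force is fixed at half the most. Time passes only in rows, so rows that repeat a pose let the fingers close. It gives the time, the measured TCP pose, the force and the opening at its end, in the units of the state.
- monitor.state(): the state, without advancing time (a new reading comes with each control period).
- cams.read_camera(name): name is "scene" or "top" or "wrist"; returns a dict with "image" (480x640x3 uint8, red, green, blue), "fx", "fy", "cx", "cy" (pixels), "position" and "orientation" of the camera in the world. Camera axes: x right, y down, z forward; pixel columns grow to the right and rows downward; lengths in mm; the calibration is good to about 2 mm. A picture is of the moment at which its call begins. There is no depth.
- job.job_done(): hands the job in, once; it reports no verdict.
The state is a dict: "t": time; "joints": joint angles; "qvel": joint speeds; "tau": joint torques, N m; "eef_pos": TCP position; "tcp_rot": TCP orientation; "ft_force": force on the tool from outside, world axes, zero at the start; "moment": the same for the moment, N m; "opening": opening from 0.0 (shut) to 1.0 (fully open).
Only numpy, scipy, OpenCV 4.12 (cv2) and the standard library are available. Lean on these libraries where they do the work, as an engineer would, in place of code of your own. Each camera call takes 0.05 s, during which the arm holds its last target. There are 200 camera calls.

## Working session

There is one attempt and no reset: what is moved stays moved. The work goes in short steps, Python scripts to look and compute and a tool call to move; the robot and the scene stay as the last step left them, time stands still between calls to the robot, and variables do not carry over. Pictures are saved under pics/ and viewed, about 8 in all and at most 12, crops included, and the job is handed in when it is done.

Besides the shell and the picture viewer there is one more tool, called after "Request:" as name(argument=value, ...) on one line, values as JSON. apply_moves: Moves the arm, as the interface text tells. Its arguments: {"type":"object","properties":{"series":{"type":"array"}},"required":["series"]}

```bash
mkdir -p pics
python3 - <<'E'
from cell import monitor, cams, env
import cv2, numpy as np
s=monitor.state(); print({k:np.round(v,3) for k,v in s.items()}, env.tcp_to_tips)
for n in("scene","top"):
    d=cams.read_camera(n); cv2.imwrite(f"pics/{n}0.png",d["image"][:,:,::-1])
    print(n,[np.round(d[k],4).tolist() for k in("fx","fy","cx","cy","position","orientation")])
E
```

```text
{'t': np.float64(0.0), 'joints': array([ 0.998,  0.492,  1.559, -0.   ,  1.092, -0.106]), 'qvel': array([ 0.002, -0.001,  0.   ,  0.   , -0.002,  0.   ]), 'tau': array([-4.0000e-03, -6.1264e+01, -2.5817e+01,  6.9000e-02,  4.8000e-02,
       -0.0000e+00]), 'eef_pos': array([281.227, 558.118, 404.155]), 'tcp_rot': array([-1.671,  1.57 , -2.138]), 'ft_force': array([-0.206, -1.153, -0.296]), 'moment': array([-0.003,  0.054,  0.018]), 'opening': np.float64(1.001)} 190.1
scene [465.7563, 465.7563, 325.586, 251.8089, [816.0157, -597.2667, 1116.1363], [-2.589, 0.0004, 0.4371]]
top [540.0041, 540.0041, 327.4014, 251.5433, [304.8092, -11.2984, 1504.7208], [-2.9739, -0.0036, -1.5525]]
```

View pics/scene0.png

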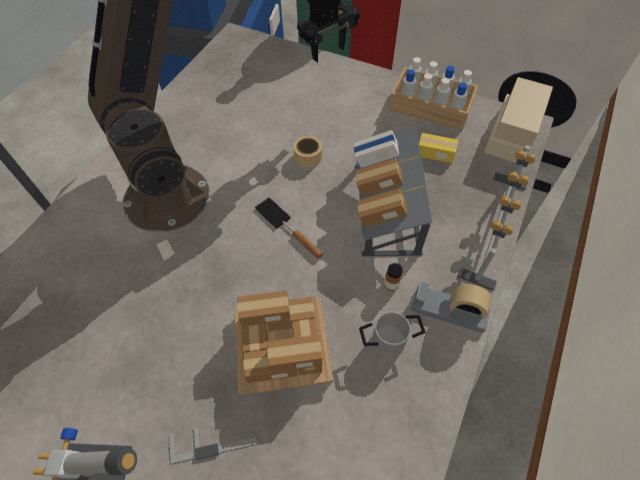

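View pics/top0.png

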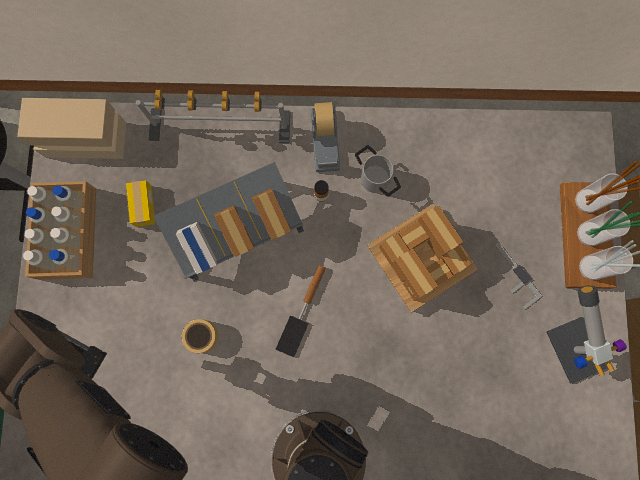

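Rack at top-view px ~(230,222): white carton (197,247), brown (235,230) and (271,215). The yellow one (141,203) is on the bench and isn't meant. The skid is at (423,258). I'll enlarge both.

Run:
```python
import cv2, numpy as np
im=cv2.imread("pics/top0.png")
a=cv2.resize(im[195:320,360:485],(600,600),interpolation=cv2.INTER_CUBIC)
b=cv2.resize(im[155:285,150:310],(800,650),interpolation=cv2.INTER_CUBIC)[:600]
for o,x0,y0,s,n in((a,360,195,4.8,"skid"),(b,150,155,5,"rack")):
    for k in range(0,200,10):
        p=int(k*s)
        cv2.line(o,(p,0),(p,6 if k%50 else 12),(0,0,255),1);cv2.line(o,(0,p),(6,p),(0,0,255),1)
        cv2.putText(o,str(x0+k),(p,18),0,.35,(0,0,255));cv2.putText(o,str(y0+k),(8,p+4),0,.35,(0,0,255))
    cv2.imwrite(f"pics/{n}1.png",o)
```

```text
(no output)
```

View pics/skid1.png

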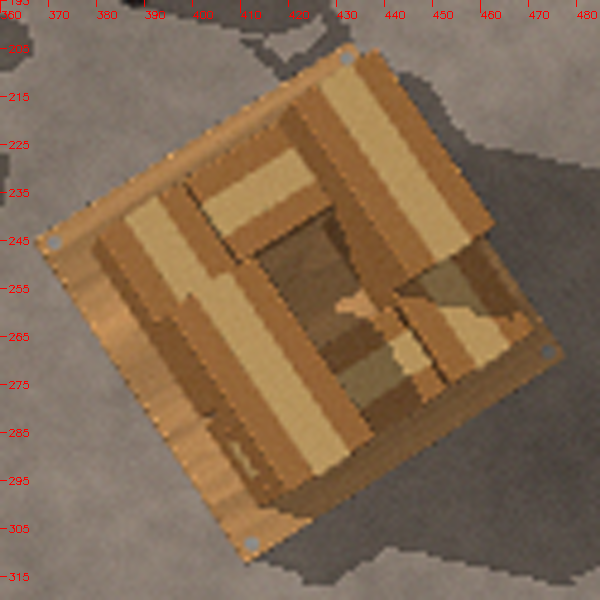

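View pics/rack1.png

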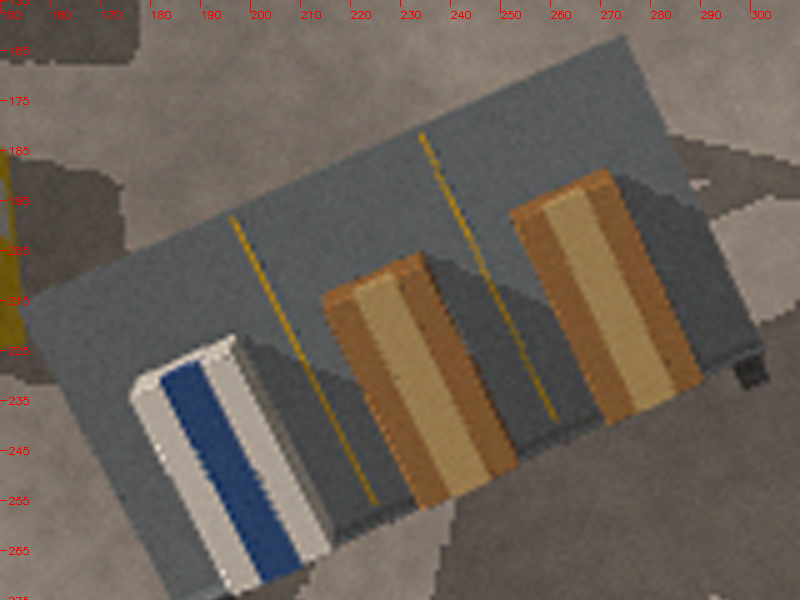

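```bash
cat > h.py <<'E'
import numpy as np, cv2
from scipy.spatial.transform import Rotation as R
from scipy.optimize import least_squares
def rot(o): return R.from_euler('xyz',o).as_matrix()
class Cam:
    def __init__(s,d):
        s.f,s.cx,s.cy=d["fx"],d["cx"],d["cy"]; s.p=np.array(d["position"]); s.R=rot(d["orientation"])
    def proj(s,P):
        q=(np.atleast_2d(P)-s.p)@s.R; return np.c_[s.f*q[:,0]/q[:,2]+s.cx, s.f*q[:,1]/q[:,2]+s.cy]
    def ray(s,uv,z):
        uv=np.atleast_2d(uv); d=np.c_[(uv[:,0]-s.cx)/s.f,(uv[:,1]-s.cy)/s.f,np.ones(len(uv))]@s.R.T
        return s.p+d*((z-s.p[2])/d[:,2])[:,None]
TOP=dict(fx=540.0041,cx=327.4014,cy=251.5433,position=[304.8092,-11.2984,1504.7208],orientation=[-2.9739,-.0036,-1.5525])
SCN=dict(fx=465.7563,cx=325.586,cy=251.8089,position=[816.0157,-597.2667,1116.1363],orientation=[-2.589,.0004,.4371])
def T2(p):  # x,y,yaw -> function skid/rack local -> world
    c,s=np.cos(p[2]),np.sin(p[2]); M=np.array([[c,-s,0],[s,c,0],[0,0,1]])
    return lambda L: np.atleast_2d(L)@M.T+np.array([p[0],p[1],0])
t25=np.radians(25)
def rackpt(s,y,n): # along slope from origin, across, normal height
    s,y,n=np.broadcast_arrays(s,y,n)
    return np.stack([s*np.cos(t25)-n*np.sin(t25),y,125+s*np.sin(t25)+n*np.cos(t25)],-1).astype(float)
E
python3 - <<'E'
from h import *
c=Cam(TOP); np.set_printoptions(precision=1,suppress=True)
scr=np.array([[371.2,245.6],[412.5,308.3],[474.2,268.3],[432.3,207.1]])
W=c.ray(scr,40); print("screws",W[:,:2],"ctr",W.mean(0)[:2],"sides",np.linalg.norm(np.diff(W,axis=0),axis=1))
up=np.array([[180,300],[275,493],[372,437],[125,215]])
crop=lambda a,s,x,y:np.array(a)/s+[x,y]
d=W[1]-W[0]; print("yaw skid x",np.degrees(np.arctan2(d[1],d[0])),"alt",[np.degrees(np.arctan2(*(W[i]-W[j])[[1,0]])) for i,j in((2,3),(3,0),(2,1))])
u2=crop([[383,50],[495,225],[395,293],[283,112]],4.8,360,195); V=c.ray(u2,140); print("upper(right) ctr",V.mean(0),np.linalg.norm(np.diff(V,axis=0),axis=1))
top=[[ [328,308],[428,265],[518,465],[420,510] ],[[515,222],[614,180],[703,380],[613,424]],[[137,395],[237,350],[331,548],[237,597]]]
ys=[0,-105,105]
px=np.array([crop(t,5,150,155) for t in top]).reshape(-1,2)
def model(p):
    L=np.vstack([rackpt(p[3]+np.array([58,58,-58,-58]),y+np.array([28,-28,-28,28]),50) for y in ys]); return T2(p)(L)
r=least_squares(lambda p:(c.proj(model(p))-px).ravel(),[600,230,.4,-30],loss='soft_l1')
print("rack",r.x,np.degrees(r.x[2]),"res\n",(r.fun.reshape(-1,2)))
for n,p,z in(("jar",(321,185),85),("pot",(377,175),90),("paddleTip",(291,345),10),("paddleEnd",(320,270),20),("mug",(198,335),60)): print(n,c.ray(p,z)[0])
from cell import monitor,cams
s=monitor.state(); Rt=rot(s["tcp_rot"]); print("tool axes",Rt.round(2).tolist())
w=cams.read_camera("wrist"); cv2.imwrite("pics/w0.png",w["image"][:,:,::-1])
cp=np.array(w["position"]); print("wrist cam in tool",(cp-s["eef_pos"])@Rt,(Rt.T@rot(w["orientation"])).round(3).tolist(),w["fx"])
E
```

```text
screws [[ 571.7 -132.5]
 [ 401.5 -245. ]
 [ 513.9 -415. ]
 [ 684.2 -302.5]] ctr [ 542.8 -273.7] sides [204.  203.7 204.1]
yaw skid x -146.52963684311555 alt [np.float64(-146.57544056135484), np.float64(-56.52684366344168), np.float64(-56.532191190519846)]
upper(right) ctr [ 597.1 -304.3  140. ] [111.9  66.2 114.2]
rack [660.2 265.9   0.5 -73.8] 26.078796007337473 res
 [[-0.5  0.2]
 [-0.3 -0.2]
 [ 0.8 -0.1]
 [ 0.7 -0.2]
 [-0.1  0.5]
 [ 0.1 -0. ]
 [ 0.4  0.3]
 [-1.1  0.3]
 [-0.6 -0.1]
 [-0.1 -0.2]
 [ 1.1  0.1]
 [ 0.  -0.6]]
jar [728.6   8.8  85. ]
pot [ 758.3 -143.2   90. ]
paddleTip [297.6  82.5  10. ]
paddleEnd [503.9   7.5  20. ]
mug [319.4 325.7  60. ]
tool axes [[-0.0, 0.45, 0.89], [-0.0, 0.89, -0.45], [-1.0, -0.0, -0.0]]
wrist cam in tool [ 20.    0.5 -69.9] [[0.001, -0.25, 0.968], [1.0, 0.0, -0.001], [-0.0, 0.968, 0.25]] 357.5768162817514
```

Run:
```python
from h import *
c=Cam(TOP); np.set_printoptions(precision=1,suppress=True)
crop=lambda a,s,x,y:np.array(a)/s+[x,y]
px=np.array([crop(t,5,150,155) for t in [[ [328,308],[428,265],[518,465],[420,510] ],[[515,222],[614,180],[703,380],[613,424]],[[137,395],[237,350],[331,548],[237,597]]]]).reshape(-1,2)
dk=crop([[625,37],[763,350],[22,305]],5,150,155)
ys=[0,-105,105]
def model(p):
    L=np.vstack([rackpt(p[3]+np.array([58,58,-58,-58]),y+np.array([28,-28,-28,28]),50) for y in ys]+[rackpt(np.array([90,-90,90]),np.array([-170,-170,170]),0)]); return T2(p)(L)
P=np.vstack([px,dk])
r=least_squares(lambda p:(c.proj(model(p))-P).ravel(),[600,230,.4,-30],loss='soft_l1')
print("rack",r.x,np.degrees(r.x[2]),"res\n",(r.fun.reshape(-1,2)))
for y in ys: print(y,"carton origin (n=0) and grasp n=30",T2(r.x)(rackpt(r.x[3],y,0)),T2(r.x)(rackpt(r.x[3],y,30)))
# scene check
im=cv2.imread("pics/scene0.png"); q=Cam(SCN).proj(model(r.x)).reshape(-1,2)
for i in range(3): cv2.polylines(im,[(q[4*i:4*i+4]*8).astype(int)],True,(255,0,255),1,cv2.LINE_AA,3)
for u in q[12:]: cv2.circle(im,tuple(u.astype(int)),2,(0,255,0),-1)
sk=T2([542.8,-273.7,np.radians(-146.55)])
def box(cx,cy,lx,z): 
    a,b=(58,28) if lx else (28,58); return sk([[cx+a,cy+b,z],[cx-a,cy+b,z],[cx-a,cy-b,z],[cx+a,cy-b,z]])
for B in(box(30,-60,1,140),box(-30,60,1,140),box(0,0,0,40)*0+sk([[110,110,40],[-110,110,40],[-110,-110,40],[110,-110,40]])):
    cv2.polylines(im,[(Cam(SCN).proj(B)*8).astype(int)],True,(255,0,255),1,cv2.LINE_AA,3)
a=cv2.resize(im[120:260,340:450],None,fx=3.6,fy=3.6,interpolation=cv2.INTER_CUBIC);b=cv2.resize(im[280:400,225:335],None,fx=3.6,fy=3.6,interpolation=cv2.INTER_CUBIC)
o=np.zeros((504,800,3),np.uint8);o[:,:396]=a;o[:432,400:796]=b;cv2.imwrite("pics/chk.png",o)
```

```text
rack [616.2 243.1   0.5 -25. ] 26.025843625625324 res
 [[-0.9  0. ]
 [-0.4 -0.6]
 [ 1.   0.2]
 [ 0.6  0.2]
 [ 0.1  0.1]
 [ 0.6 -0.6]
 [ 1.1  0.3]
 [-0.6  0.5]
 [-1.6 -0.1]
 [-0.8 -0.3]
 [ 0.8  0.6]
 [-0.7 -0. ]
 [ 0.8 -0.2]
 [ 0.5 -0.6]
 [-0.7  0.2]]
0 carton origin (n=0) and grasp n=30 [[595.9 233.1 114.4]] [[584.5 227.5 141.6]]
-105 carton origin (n=0) and grasp n=30 [[641.9 138.7 114.4]] [[630.5 133.2 141.6]]
105 carton origin (n=0) and grasp n=30 [[549.8 327.5 114.4]] [[538.4 321.9 141.6]]
```

View pics/chk.png

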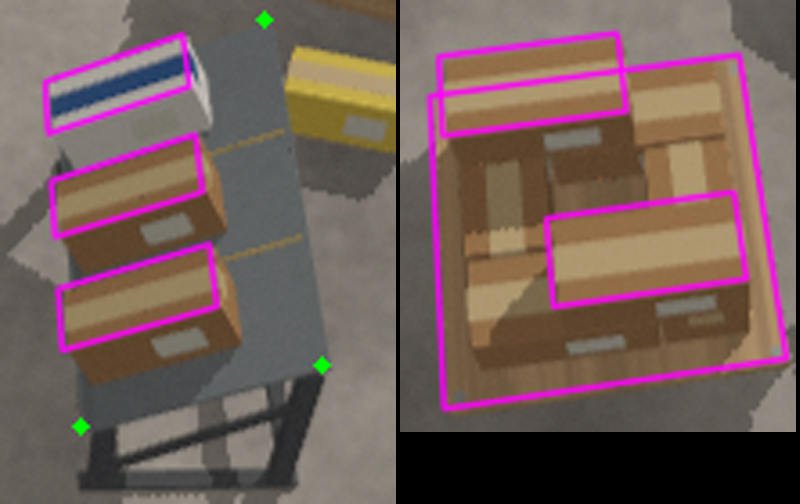

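The overlay agrees to about 1 px. Brown cartons are at rack y = 0 and -105, the white one at +105, and the yellow one is on the bench behind the rack, so it isn't meant. Next I move to a view pose above the two brown cartons.

Request:
apply_moves(series=[[-1, [-3.5, -19, 45.2], -0.92], [-1, [-3.5, -19, 45.2], -0.92], [-1, [-3.5, -19, 45.2], -0.92], [-1, [-3.5, -19, 45.2], -0.92], [-1, [-3.5, -19, 45.2], -0.92], [-1, [-3.5, -19, 45.2], -0.92], [-1, [-3.5, -19, 45.2], -0.92], [-1, [-3.5, -19, 45.2], -0.92], [-1, [-3.5, -19, 45.2], -0.92], [-1, [-3.5, -19, 45.2], -0.92], [-1, [-3.5, -19, 45.2], -0.92], [-1, [-3.5, -19, 45.2], -0.92]])

```text
t: 1.65
eef_pos: [598.7, 186.2, 439.8]
tcp_rot: [1.34, 1.571, 1.795]
ft_force: [0.1, 1.0, 0.1]
opening: 0.999
```

Run:
```python
from h import *
import json
from cell import monitor,cams
s=monitor.state(); w=cams.read_camera("wrist"); im=w["image"][:,:,::-1].copy(); cv2.imwrite("pics/w1.png",im)
json.dump({k:np.array(w[k]).tolist() for k in w if k!="image"},open("w1.json","w")); c=Cam(w)
print(s["joints"].round(3),s["eef_pos"],w["position"],rot(s["tcp_rot"]).round(3).tolist())
rk=T2([616.2,243.1,np.radians(26.03)])
for y in(0,-105):
    q=c.proj(rk(rackpt(-25+np.array([58,58,-58,-58]),y+np.array([28,-28,-28,28]),50))); print(q.round(1).tolist())
    cv2.polylines(im,[(q*8).astype(int)],True,(255,0,255),1,cv2.LINE_AA,3)
cv2.imwrite("pics/w1o.png",cv2.resize(im,(800,600),interpolation=cv2.INTER_CUBIC))
```

```text
[ 0.196  0.463  1.509  0.     1.17  -1.83 ] [598.66519897 186.24137133 439.84890408] [536.06854771 155.99630417 419.82672062] [[-0.0, -0.439, 0.898], [0.0, 0.898, 0.439], [-1.0, 0.0, 0.0]]
[[423.2, 318.3], [345.5, 318.3], [344.0, 166.2], [415.8, 166.2]]
[[277.5, 318.2], [199.9, 318.1], [209.5, 166.1], [281.3, 166.1]]
```

View pics/w1o.png

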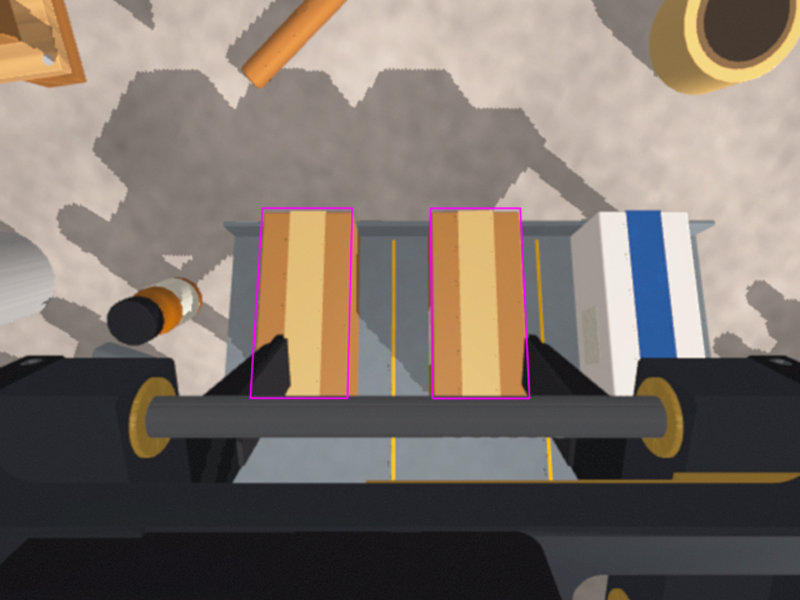

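The picture shows both brown cartons (800-wide view, left at 262..353 and right at 431..521, low edges at y≈210) within about 1 mm of the model. Picking the y=-105 one first, 20 mm uphill of its centre.

Request:
apply_moves(series=[[-1, [0, -6.15, 2.4], 0], [-1, [3, -6.15, 2.4], 0], [-1, [6.5, -6.15, 2.4], 0], [-1, [9.5, -6.15, 2.4], 0], [-1, [11.8, -6.15, 2.4], 0], [-1, [11.8, -6.15, 2.4], 0], [0.2, [11.8, -6.15, 2.4], 0], [1, [11.8, -6.15, 2.4], 0], [1, [11.8, -6.15, 2.4], 0], [1, [11.8, -6.15, 2.4], 0], [1, [11.8, -6.15, 2.4], 0]])

```text
t: 3.08
eef_pos: [647.8, 140.4, 322.0]
tcp_rot: [0.716, 1.57, 1.169]
ft_force: [-1.0, -0.1, 2.1]
opening: 0.586
```

Request:
apply_moves(series=[[1, [-1.5, 0, 0], 0], [1, [-5, 0, 0], 0], [1, [-8, 0, 0], 0], [1, [-8, -2.5, -5.6], 0.15], [1, [-8, -5, -11.2], 0.33], [1, [-8, -7.5, -16.8], 0.51], [1, [-6, -10, -22.4], 0.69], [1, [-4, -12.5, -28.1], 0.87], [1, [-2, -12.5, -28.1], 1.05], [1, [2, -12.5, -28.1], 1.23], [1, [6, -12.5, -28.1], 1.41], [1, [7.6, -12.5, -28.1], 1.442], [1, [7.6, -12.5, -28.1], 1.442]])

```text
t: 4.7
eef_pos: [450.2, -95.3, 245.4]
tcp_rot: [-2.523, 1.569, 2.772]
ft_force: [0.5, -0.3, -0.9]
opening: 0.589
```

Run:
```python
from h import *
from cell import monitor,cams
s=monitor.state(); print(s["joints"].round(2),s["ft_force"].round(2),s["moment"].round(3),np.degrees(np.arctan2(*rot(s["tcp_rot"])[[1,0],1])))
a=cams.read_camera("wrist");b=cams.read_camera("scene")
A=a["image"][:,:,::-1];B=b["image"][:,:,::-1]
cv2.imwrite("pics/w2.png",np.hstack([cv2.resize(A,(400,300)),cv2.resize(B[160:385,130:430],(400,300),interpolation=cv2.INTER_CUBIC)]))
cv2.imwrite("pics/w2full.png",A)
```

```text
[-0.35  0.52  2.11  0.    0.52 -0.93] [ 0.5  -0.28 -0.91] [-0.035  0.025  0.001] 33.3662142511467
```

View pics/w2.png

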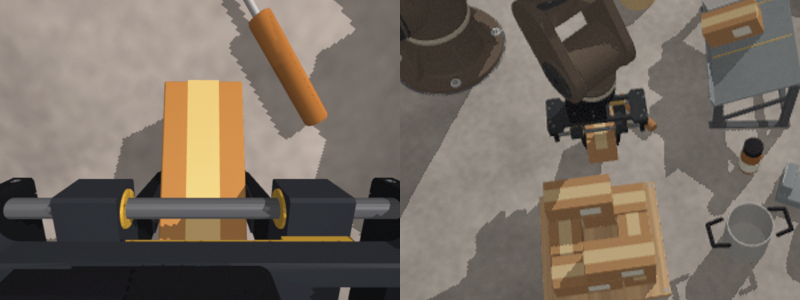

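Request:
apply_moves(series=[[1, [0.6, 0, 0], 0], [1, [1.1, 0, 0], 0], [1, [1.4, 0, 0], 0], [1, [1.7, 0, 0.26], 0], [1, [1.95, 0, 0.5], 0], [1, [2.23, 0, 0.74], 0], [1, [2.52, 0, 0.96], 0], [1, [2.82, 0, 1.17], 0], [1, [3.13, 0, 1.36], 0], [1, [3.45, 0, 1.54], 0], [1, [3.77, 0, 1.71], 0], [1, [4.1, 0, 1.86], 0], [1, [4.3, 0, 1.93], 0], [1, [4.44, 0, 2], 0], [1, [4.48, 0, 2], 0]])

```text
t: 6.68
eef_pos: [461.7, -112.4, 201.5]
tcp_rot: [0.558, 1.568, -0.43]
ft_force: [1.6, -5.4, 7.6]
opening: 0.587
```

Request:
apply_moves(series=[[-0.4, [0, 0, 0], 0], [-0.4, [0, 0, 0], 0], [-0.4, [0, 0, 0], 0], [1, [0, 0, 0], 0], [1, [0, 0, 0], 0], [1, [0, 0, 0], 0]])

```text
t: 7.42
eef_pos: [461.0, -111.8, 200.9]
tcp_rot: [2.946, 1.571, 1.957]
ft_force: [0.2, 1.5, -0.8]
opening: 0.587
```

Run:
```python
from h import *
from cell import monitor,cams
s=monitor.state(); print(s["ft_force"].round(2),s["opening"],s["eef_pos"])
a=cams.read_camera("wrist"); A=a["image"][:,:,::-1].copy(); cv2.imwrite("pics/w3full.png",A)
c=Cam(a); Rt=rot(s["tcp_rot"]); 
T=lambda L:np.atleast_2d(L)@Rt.T+s["eef_pos"]   # tool -> world
# expected top face of a flat carton, low end at z=-78
q=c.proj(T([[171-20,-28,-78],[171-20,28,-78],[151,28,0],[151,-28,0]])); print(q.round(1).tolist())
cv2.polylines(A,[(q*8).astype(int)],True,(255,0,255),1,cv2.LINE_AA,3)
cv2.imwrite("pics/w3.png",cv2.resize(A[80:340,180:500],(738,600),interpolation=cv2.INTER_CUBIC))
```

```text
[ 0.24  1.53 -0.77] 0.5870281361480653 [ 460.97417903 -111.80939526  200.86997209]
[[243.5, 123.9], [403.9, 123.9], [393.1, 326.6], [254.4, 326.5]]
```

View pics/w3.png

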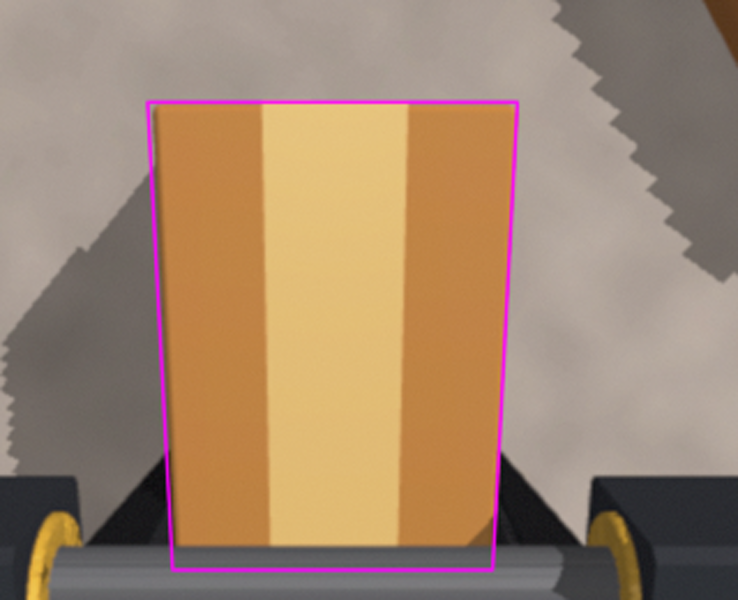

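Flat in the grip, low edge within 0.5 mm of expectation. Lifting, and viewing the skid from its far side with the carton held.

Request:
apply_moves(series=[[1, [-4, 0, 0], 0], [1, [-10, 0, 0], 0], [1, [-16, 0, 0], 0], [1, [-19.9, -2, 4], 0], [1, [-19.9, -4, 10], 0], [1, [-19.9, -6.2, 15.7], 0], [1, [-19.9, -8.4, 21.4], 0], [1, [-19.9, -11.1, 26], 0], [1, [-19.9, -11.1, 28], 0], [1, [-19.9, -11.1, 28], 0], [1, [-19.9, -11.1, 28], 0]])

```text
t: 8.85
eef_pos: [522.0, -405.9, 399.6]
tcp_rot: [-3.052, 1.57, 2.243]
ft_force: [0.3, -0.0, -1.5]
opening: 0.591
```

Run:
```python
from h import *
from cell import monitor,cams
s=monitor.state(); print(s["ft_force"].round(2),s["opening"],s["eef_pos"],s["t"])
a=cams.read_camera("wrist"); A=a["image"][:,:,::-1].copy(); cv2.imwrite("pics/w4full.png",A)
import json; json.dump({k:np.array(a[k]).tolist() for k in a if k!="image"},open("w4.json","w"))
c=Cam(a); sk=T2([542.8,-273.7,np.radians(-146.55)])
for (cx,cy) in((30,-60),(-30,60)):
    q=c.proj(sk([[cx+58,cy+28,140],[cx-58,cy+28,140],[cx-58,cy-28,140],[cx+58,cy-28,140]])); print(q.round(1).tolist())
    cv2.polylines(A,[(q*8).astype(int)],True,(255,0,255),1,cv2.LINE_AA,3)
for L in([[-32,-88,90],[-32,28,90],[-88,28,90],[-88,-88,90]],[[110,110,40],[-110,110,40],[-110,-110,40],[110,-110,40]]):
    cv2.polylines(A,[(c.proj(sk(L))*8).astype(int)],True,(0,255,0),1,cv2.LINE_AA,3)
cv2.imwrite("pics/w4.png",cv2.resize(A[:375],None,fx=1.25,fy=1.25,interpolation=cv2.INTER_CUBIC))
```

```text
[ 0.34 -0.01 -1.52] 0.5906372801790621 [ 521.97766125 -405.92482757  399.60024223] 8.85
[[327.7, 44.3], [519.0, 44.0], [532.2, -65.1], [327.8, -64.6]]
[[414.4, 236.2], [582.7, 236.0], [598.1, 152.5], [419.7, 152.7]]
```

View pics/w4.png

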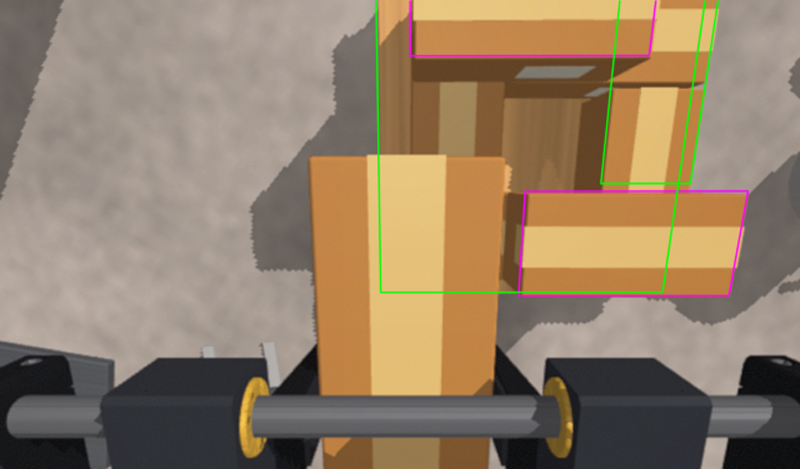

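Upper1, upper2 and the skid edges match the model overlay to about 1 mm. Going to hover over open_a.

Request:
apply_moves(series=[[1, [0, 5, -3.6], 0], [1, [0, 10, -7.2], 0], [1, [1, 14, -10.2], 0], [1, [3, 15, -10.9], 0], [1, [4.7, 15, -10.9], 0], [1, [4.7, 15, -10.9], 0], [1, [4.7, 15, -10.9], 0]])

```text
t: 9.78
eef_pos: [587.4, -234.1, 353.4]
tcp_rot: [0.552, 1.57, -0.437]
ft_force: [-0.3, -0.3, -1.6]
opening: 0.587
```

```bash
cat > where.py <<'E'
from h import *
from cell import monitor,cams
s=monitor.state(); Rt=rot(s["tcp_rot"]); p=s["eef_pos"]-[542.8,-273.7,0]; a=np.radians(-146.55)
print("t",s["t"],"skid xy",p[0]*np.cos(a)+p[1]*np.sin(a),-p[0]*np.sin(a)+p[1]*np.cos(a),"z",p[2],"yawy",np.degrees(np.arctan2(Rt[1,1],Rt[0,1])),"F",s["ft_force"].round(2),"M",s["moment"].round(3),"open",s["opening"]*95,"x axis",Rt[:,0].round(4))
E
python3 where.py
```

```text
t 9.775 skid xy -59.02520534348248 -8.512344797898042 z 353.4275906599486 yawy 33.2895101496876 F [-0.27 -0.3  -1.57] M [-0.047  0.042  0.001] open 55.75801247460343 x axis [ 6.e-04 -3.e-04 -1.e+00]
```

Request:
apply_moves(series=[[1, [0.5, 0.05, -0.1], -0.003], [1, [0.8, 0.05, -0.1], -0.003], [1, [0.8, 0.05, -0.1], -0.003]])

```text
t: 10.15
eef_pos: [587.3, -232.3, 344.7]
tcp_rot: [-2.903, 1.57, 2.395]
ft_force: [-0.3, 0.2, -1.2]
opening: 0.585
```

```bash
python3 where.py
```

```text
t 10.15 skid xy -59.99651564809537 -10.005829780994961 z 344.72452485835515 yawy 33.5043192040266 F [-0.32  0.17 -1.2 ] M [-0.106 -0.016  0.051] open 55.56516381257042 x axis [-3.e-04  2.e-04 -1.e+00]
```

Request:
apply_moves(series=[[1, [1, 0, 0], 0], [1, [2, 0, 0], 0], [1, [3, 0, 0], 0], [1, [3.9, 0, 0], 0], [1, [4.5, 0, 0], 0], [1, [4.9, 0, 0], 0], [1, [5.15, 0, 0], 0], [1, [5.3, 0, 0], 0], [1, [5.36, 0, 0], 0], [1, [5.36, 0, 0], 0]])

```text
t: 11.4
eef_pos: [587.4, -232.1, 291.4]
tcp_rot: [1.001, 1.571, 0.016]
ft_force: [-0.6, -0.1, -0.9]
opening: 0.59
```

```bash
python3 where.py
```

```text
t 11.4 skid xy -60.16560583104001 -10.083273993202106 z 291.44530113408655 yawy 33.51780268199235 F [-0.57 -0.11 -0.94] M [-0.054  0.058  0.002] open 56.047471367748344 x axis [ 2.e-04  0.e+00 -1.e+00]
```

Request:
apply_moves(series=[[1, [0.04, 0, 0], 0], [1, [0.07, 0, 0], 0], [1, [0.07, 0, 0], 0]])

```text
t: 11.78
eef_pos: [587.4, -232.1, 290.9]
tcp_rot: [0.768, 1.571, -0.218]
ft_force: [-0.7, -0.2, 1.7]
opening: 0.59
```

```bash
python3 where.py
```

```text
t 11.775 skid xy -60.14088296271224 -10.068626284882214 z 290.89378264787746 yawy 33.520628319673804 F [-0.7  -0.16  1.7 ] M [ 0.029  0.242 -0.003] open 56.04451519581693 x axis [ 3.e-04 -1.e-04 -1.e+00]
```

Request:
apply_moves(series=[[-0.25, [0, 0, 0], 0], [-0.6, [0, 0, 0], 0], [-0.8, [0, 0, 0], 0], [-0.8, [0, 0, 0], 0], [-0.8, [-3, 0, 0], 0], [-0.8, [-9, 0, 0], 0], [-1, [-11, 2, -4], -0.1], [-1, [-11, 5, -9], -0.28], [-1, [-11, 8.2, -14], -0.46], [-1, [-11, 11.5, -19], -0.64], [-1, [-11, 14.7, -24], -0.82], [-1, [-11, 18, -29.3], -1.0], [-1, [-11, 21, -34.5], -1.18], [-1, [-11, 23.4, -38.7], -1.36], [-1, [-11, 23.4, -38.7], -1.44], [-1, [-11, 23.4, -38.7], -1.44], [-1, [-11, 23.4, -38.7], -1.44]])

```text
t: 13.9
eef_pos: [568.9, 219.2, 400.7]
tcp_rot: [1.056, 1.571, 1.508]
ft_force: [0.4, 0.0, -0.7]
opening: 0.997
```

```bash
python3 where.py
python3 - <<'E'
from h import *
from cell import monitor,cams
s=monitor.state(); print(s["eef_pos"])
a=cams.read_camera("wrist");b=cams.read_camera("top");t=cams.read_camera("scene")
A=a["image"][:,:,::-1].copy();c=Cam(a)
rk=T2([616.2,243.1,np.radians(26.03)])
q=c.proj(rk(rackpt(-24+np.array([58,58,-58,-58]),np.array([28,-28,-28,28]),50)))
cv2.polylines(A,[(q*8).astype(int)],True,(255,0,255),1,cv2.LINE_AA,3)
S=t["image"][:,:,::-1].copy(); sk=T2([542.8,-273.7,np.radians(-146.55)]); cs=Cam(t)
for x,y,u,v in((30,-60,58,28),(-30,60,58,28),(-60,-30,28,58)):
    cv2.polylines(S,[(cs.proj(sk([[x+u,y+v,140],[x-u,y+v,140],[x-u,y-v,140],[x+u,y-v,140]]))*8).astype(int)],True,(255,0,255),1,cv2.LINE_AA,3)
o=np.hstack([cv2.resize(A[:,80:560],(400,400)),cv2.resize(S[280:400,225:345],(400,400),interpolation=cv2.INTER_CUBIC)])
cv2.imwrite("pics/w5.png",o)
E
```

```text
t 13.9 skid xy -293.4905494425893 -396.8922291368294 z 400.6544741369861 yawy 115.87807509735993 F [ 0.44  0.05 -0.71] M [0.095 0.011 0.034] open 94.73687994282832 x axis [ 0.  0. -1.]
[568.9082788  219.22849577 400.65447414]
```

View pics/w5.png

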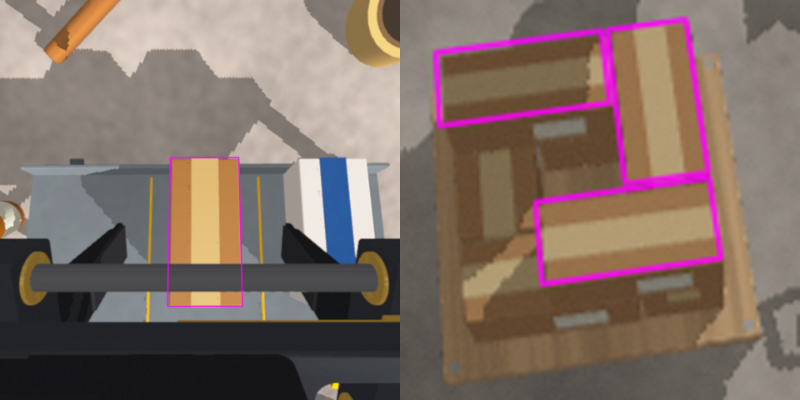

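Carton 1 sits in the open_a outline and its neighbours are unmoved; the middle brown carton matches the model. Gripping it 20 mm downhill of its centre.

Request:
apply_moves(series=[[-1, [3.5, 0.05, 0.05], -0.002], [-1, [6.5, 0.05, 0.05], -0.002], [-1, [8.8, 0.05, 0.05], -0.002], [-1, [9.6, 0.05, 0.05], -0.002], [-1, [9.6, 0.05, 0.05], -0.002], [0.2, [9.6, 0.05, 0.05], -0.002], [1, [9.6, 0.05, 0.05], -0.002], [1, [9.6, 0.05, 0.05], -0.002], [1, [9.6, 0.05, 0.05], -0.002], [1, [9.6, 0.05, 0.05], -0.002]])

```text
t: 15.3
eef_pos: [569.0, 220.4, 304.7]
tcp_rot: [0.252, 1.571, 0.708]
ft_force: [-0.2, 0.0, 0.6]
opening: 0.585
```

Request:
apply_moves(series=[[1, [-1.5, 0, 0], 0], [1, [-5, 0, 0], 0], [1, [-8, 0, 0], 0], [1, [-8, -3.5, -4.1], 0.15], [1, [-8, -7.2, -8.4], 0.33], [1, [-8, -11, -13], 0.51], [1, [-6, -15, -17.6], 0.69], [1, [-4, -18.5, -22], 0.87], [1, [-2, -20.4, -24.3], 1.05], [1, [2, -20.4, -24.3], 1.23], [1, [6, -20.4, -24.3], 1.41], [1, [7.5, -20.4, -24.3], 1.441], [1, [7.5, -20.4, -24.3], 1.441], [1, [7.5, -20.4, -24.3], 1.441]])

```text
t: 17.05
eef_pos: [441.1, -69.8, 230.5]
tcp_rot: [0.745, 1.569, -0.239]
ft_force: [0.4, 0.9, -1.4]
opening: 0.588
```

```bash
cat > held.py <<'E'
from h import *
import sys
from cell import monitor,cams
s=monitor.state(); print(s["ft_force"].round(2),s["opening"]*95,s["eef_pos"].round(1))
a=cams.read_camera("wrist"); A=a["image"][:,:,::-1].copy(); c=Cam(a); Rt=rot(s["tcp_rot"]); cv2.imwrite(sys.argv[1].replace(".png","f.png"),A)
lo=float(sys.argv[2]); th=np.radians(float(sys.argv[3])); n=20  # low end distance behind grasp
def tl(a,y,n): return [171-(a*np.sin(th)+n*np.cos(th)),y,a*np.cos(th)-n*np.sin(th)]
q=c.proj(np.array([tl(-lo,-28,n),tl(-lo,28,n),tl(20,28,n),tl(20,-28,n)])@Rt.T+s["eef_pos"])
e=cv2.cvtColor(A,cv2.COLOR_BGR2HSV)
col=cv2.GaussianBlur(A,(3,3),0)[:,310:340,0].mean(1).astype(float); g=np.diff(col); v=int(round(q[:2,1].mean()))
lo_,hi=max(0,v-30),v+30; print("expected low edge v",q[:2].round(1).tolist(),"strongest step near",lo_+np.argsort(-abs(g[lo_:hi]))[:3])
cv2.polylines(A,[(q*8).astype(int)],True,(255,0,255),1,cv2.LINE_AA,3); cv2.imwrite(sys.argv[1],A)
E
python3 held.py pics/w6.png 38 25; python3 where.py
```

```text
[ 0.39  0.88 -1.41] 55.902613701442434 [441.1 -69.8 230.5]
expected low edge v [[257.6, 213.8], [390.2, 213.8]] strongest step near [213 212 214]
t 17.1 skid xy -27.472783826744035 -226.2053629784689 z 230.63264595220033 yawy 33.62162846415536 F [ 0.36 -0.55 -1.91] M [-0.027 -0.023 -0.05 ] open 55.63907986505231 x axis [ 1.7e-03 -4.0e-04 -1.0e+00]
```

Request:
apply_moves(series=[[1, [0.8, 0, 0], 0.003], [1, [1.3, 0, 0], 0.003], [1, [1.55, 0, 0], 0.003], [1, [1.64, 0, 0.18], 0.003], [1, [1.75, 0, 0.36], 0.003], [1, [1.87, 0, 0.54], 0.003], [1, [1.99, 0, 0.71], 0.003], [1, [2.12, 0, 0.88], 0.003], [1, [2.26, 0, 1.04], 0.003], [1, [2.4, 0, 1.2], 0.003], [1, [2.55, 0, 1.34], 0.003], [1, [2.71, 0, 1.49], 0.003], [1, [2.82, 0, 1.62], 0.003], [1, [2.87, 0, 1.62], 0.003]])

```text
t: 18.85
eef_pos: [449.9, -83.6, 201.5]
tcp_rot: [0.511, 1.57, -0.477]
ft_force: [-2.2, -6.5, 16.0]
opening: 0.587
```

Request:
apply_moves(series=[[-0.25, [0, 0, 0], 0], [-0.4, [0, 0, 0], 0], [-0.4, [0, 0, 0], 0], [1, [0, 0, 0], 0], [1, [0, 0, 0], 0], [1, [0, 0, 0], 0], [1, [0, 0, 0], 0]])

```text
t: 19.73
eef_pos: [449.7, -83.3, 200.8]
tcp_rot: [-3.115, 1.571, 2.18]
ft_force: [0.3, -0.0, -1.5]
opening: 0.588
```

```bash
python3 held.py pics/w7.png 38 0; python3 where.py
```

```text
[ 0.26 -0.   -1.52] 55.87563985759251 [449.7 -83.3 200.8]
expected low edge v [[249.6, 235.1], [398.1, 235.1]] strongest step near [211 212 210]
t 19.775 skid xy -27.279222447776903 -210.1809555730967 z 200.8667715949321 yawy 33.40432518853139 F [ 0.3  -0.39 -2.03] M [-0.017  0.023  0.03 ] open 55.92201054868436 x axis [-1.e-04  1.e-04 -1.e+00]
```

View pics/w7.png

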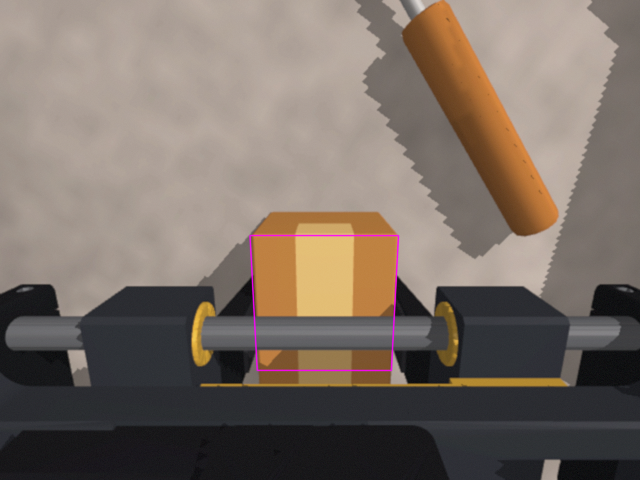

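Flat again: top low edge at v≈235 as expected (the step at 211 is the bottom edge of the end face). Lift over to open_b.

Request:
apply_moves(series=[[1, [-4, 0, 0], 0], [1, [-10, 0, 0], 0], [1, [-15.5, 0, 0], 0], [1, [-16.5, -1.5, 4], 0], [1, [-16.5, -3.5, 9], 0], [1, [-16.5, -5.5, 14], 0], [1, [-16.5, -7.5, 19], 0], [1, [-15.5, -8.7, 22], 0], [1, [-14.5, -8.7, 22], 0], [1, [-14.5, -8.7, 22], 0], [1, [-14.5, -8.7, 22], 0], [1, [-14.5, -8.7, 22], 0]])

```text
t: 21.28
eef_pos: [498.3, -314.1, 346.5]
tcp_rot: [0.423, 1.57, -0.564]
ft_force: [0.8, 0.2, -1.7]
opening: 0.586
```

```bash
python3 where.py
```

```text
t 21.275 skid xy 59.38864543150966 9.220258110021895 z 346.5180126080909 yawy 33.45867651412712 F [ 0.83  0.17 -1.72] M [-0.043  0.085  0.008] open 55.66940475751156 x axis [ 6.e-04 -4.e-04 -1.e+00]
```

Request:
apply_moves(series=[[1, [0.1, -0.03, 0.02], 0], [1, [0.1, -0.03, 0.02], 0]])

```text
t: 21.52
eef_pos: [498.1, -315.0, 345.0]
tcp_rot: [1.015, 1.571, 0.027]
ft_force: [-0.5, 0.0, -2.5]
opening: 0.589
```

```bash
python3 where.py
```

```text
t 21.525 skid xy 60.08115304345026 9.816215512659614 z 345.00664218993234 yawy 33.414223055309435 F [-0.48  0.05 -2.46] M [0.    0.042 0.007] open 55.90832105272928 x axis [ 2.e-04  0.e+00 -1.e+00]
```

Target z is 290.9, a 54.1 mm descent.

Request:
apply_moves(series=[[1, [1, 0, 0.02], 0], [1, [2, 0, 0.02], 0], [1, [3, 0, 0.02], 0], [1, [3.9, 0, 0.02], 0], [1, [4.5, 0, 0.02], 0], [1, [4.95, 0, 0.02], 0], [1, [5.2, 0, 0.02], 0], [1, [5.35, 0, 0.02], 0], [1, [5.4, 0, 0.02], 0], [1, [5.42, 0, 0.02], 0]])

```text
t: 22.78
eef_pos: [498.2, -315.4, 290.9]
tcp_rot: [0.632, 1.571, -0.356]
ft_force: [-0.9, 0.8, 1.0]
opening: 0.584
```

```bash
python3 where.py
```

```text
t 22.775 skid xy 60.17829895108197 10.166727878179067 z 290.88804547282194 yawy 33.40269748859131 F [-0.86  0.78  0.97] M [ 0.029  0.131 -0.01 ] open 55.48170936848055 x axis [ 2.e-04 -1.e-04 -1.e+00]
```

Request:
apply_moves(series=[[-0.25, [0, 0, 0], 0], [-0.6, [0, 0, 0], 0], [-0.8, [0, 0, 0], 0], [-0.8, [0, 0, 0], 0], [-0.8, [-3, 0, 0], 0], [-0.8, [-8, 0, 0], 0], [-0.8, [-13, 0, 0], 0], [-0.8, [-16, 0, -5], 0], [-0.8, [-16, 0, -11], 0], [-0.8, [-16, 0, -17], 0], [-0.8, [-16, 0, -23], 0], [-0.8, [-16, 0, -28], 0], [-0.8, [-16, 0, -28], 0], [-0.8, [-16, 0, -28], 0]])

```text
t: 24.52
eef_pos: [344.4, -81.9, 451.1]
tcp_rot: [0.575, 1.569, -0.412]
ft_force: [0.4, -0.5, -0.3]
opening: 0.899
```

Run:
```python
from h import *
from cell import monitor,cams
print(monitor.state()["t"])
sk=T2([542.8,-273.7,np.radians(-146.55)]); o=[]
for n,(x,y,w) in(("top",(360,195,125)),("scene",(222,278,120))):
    t=cams.read_camera(n); S=t["image"][:,:,::-1].copy(); cs=Cam(t); cv2.imwrite(f"pics/{n}9.png",S)
    k=400/w; im=cv2.resize(S[y:y+w,x:x+w],(400,400),interpolation=cv2.INTER_CUBIC); 
    for a,b,u,v in((30,-60,58,28),(-30,60,58,28),(-60,-30,28,58),(60,30,28,58)):
        q=(cs.proj(sk([[a+u,b+v,140],[a-u,b+v,140],[a-u,b-v,140],[a+u,b-v,140]]))-[x,y]+.5)*k
        cv2.polylines(im,[(q*8).astype(int)],True,(255,0,255),1,cv2.LINE_AA,3)
    o.append(im)
    d=cv2.absdiff(S,cv2.imread(f"pics/{n}0.png")).max(2)
    o.append(cv2.resize(S,(400,200 if 0 else 300))[:200] if 0 else cv2.resize(S,(266,200)))
c=np.zeros((600,800,3),np.uint8); c[:400,:400]=o[0];c[:400,400:]=o[2];c[400:,:266]=o[1];c[400:,400:666]=o[3]; cv2.imwrite("pics/fin.png",c)
```

```text
24.525
```

View pics/fin.png

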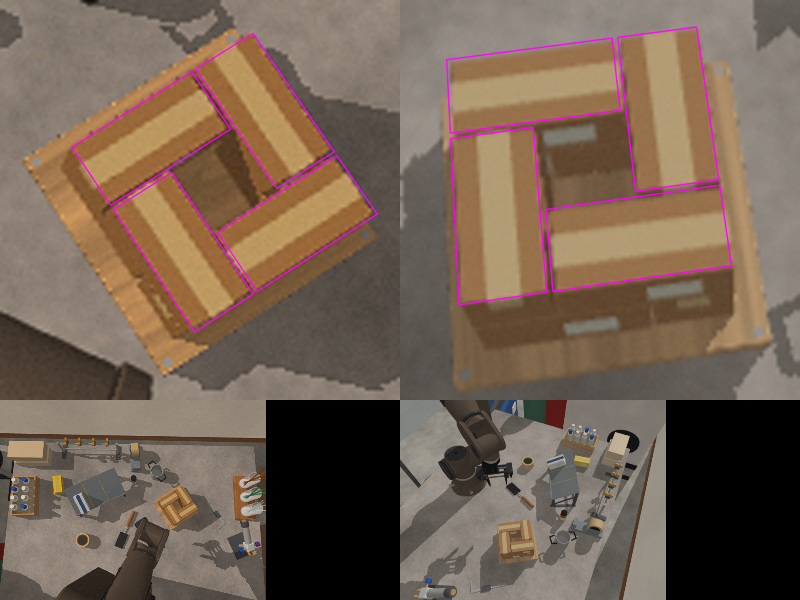

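The final picture shows four cartons in a complete pinwheel, each on its nominal outline in both views. The white carton and the bystanders are unmoved and the arm is clear, so I'm handing in.

```bash
python3 -c "from cell import job; print(job.job_done())"
```

```text
the job is handed in; nothing more can be done
None
```

The second layer is finished: both brown cartons are on the skid, tape up, one at `open_a` and one at `open_b`. The job was handed in at about 24.5 s.

- **How each was done:** I gripped each carton across its sides in the rack. I then set its low end on a clear patch of bench and rolled it flat in the grip. After re-gripping it level, I lowered it into its place until the wrist force showed light contact (about 3 N) and released it.
- **Last checks:** In both the top and scene views, all four upper cartons lie on their nominal outlines to about 1 px (2–3 mm). The tool's pose at each release was within 0.2 mm and 0.1° of target in the skid frame. That frame comes from the images, so any camera error comes on top.
- **Surroundings:** As far as the pictures show, the white carton, the cartons already stacked and the other things on the bench are where they were; this was judged by eye.
- **Forces:** The highest wrist force I read was about 17 N, at the end of rolling the second carton flat on the bench. No check failed.

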